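# Probe the press flask's guide tube and show the gauge for reading

## Robot

A 6-joint arm with a two-finger parallel gripper is mounted at the origin on a cart in front of the work surface, level with it; the furniture and walls round the work are solid. World frame = base frame: x ahead of the robot, y to its left, z up, the work surface at z = 0. Lengths are in m, angles in rad, forces in N, time in s.
With the tool pointing down it reaches from about 0.3 to 0.775 m from the base axis. Payload 14.6 kg.
Tool frame: the origin (TCP) lies at the very end of the fingers, on their centre line; the grasp point (between the pads) lies 19 mm behind it; z points along the fingers, y is the line along which they close (so a half turn about z gives the same grasp; the last joint's range is limited). The gripper opens to 94 mm and grips with 3 to 60 N. Pads are 16 mm wide; open, the fingers measure 119 mm over their backs; the gripper's body (75 mm by 177 mm) begins 78 mm behind the grasp point.
Start: joints at [1.217, 0.3, 1.521, -0, 1.321, -0.067], TCP at [0.156, 0.528, 0.205] pointing down, gripper open.
Joint ranges: [-3.03, 3.03], [-0.79, 2.21], [0.23, 2.52], [-1.04, 4.18], [0, 3.07], [-2.55, 2.55]. Speed limits (rad/s): [2.22, 2.22, 2.57, 3.14, 3.14, 3.14].

## Interface

Orientations are given as [roll, pitch, yaw] about the fixed x, y, z axes, in that order (R = Rz(yaw) Ry(pitch) Rx(roll)).
In Python, from station import ctrl gives the robot as it stands.
- The arm moves only by the tool move_arm, never from a script. Its argument "increments" is a list of rows, each a list of 7 numbers: the opening, from 0 (shut) to 1 (fully open), then the shift along the tool's x, y, z in units of 50 mm (1.0 is 50 mm), then the turn, a rotation vector about the tool's x, y, z in rad. In form: [[claw, tx, ty, tz, rx, ry, rz], ...]. A call has 1 to 20 rows; each row shifts and turns the commanded pose from where the row before left it, along the tool's axes as they then stand; what a row does not reach is not made up. A row lasts 1/10 s, in which the tool goes at most 50 mm and 8.59 degrees, less where a joint would pass 70% of its speed; a pose out of reach is approached as far as the arm can. A call is refused whole if a number of a shift passes 1 or a number of a turn 0.15, either way. A call with a gripper value outside its range is refused whole. The fingers move at their own pace and stop on an object; "force" is the grip in N (left out, the last holds). Time passes only in rows, so rows that do not move let the fingers close. It gives the time, the measured TCP pose, the force, the opening and the grip force at its end, in the units of the state.
- ctrl.get_obs(): the state, without advancing time (a new reading comes with each control period).
- ctrl.camera(name): name is "side" or "top"; returns a dict with "color" (420x560x3 uint8, blue, green, red), "K" (3x3 intrinsics, pixels), "pose" (4x4, takes a point from camera to world coordinates). Camera axes: x right, y down, z forward; pixel columns grow to the right and rows downward; lengths in m; the calibration is good to about 2 mm. A picture is of the moment at which its call begins. There is no depth.
- ctrl.hand_in(): hands the job in; it is judged then, once.
Trained networks look in a picture, given as the dict that the camera call returned (one of the last four; its "shot" number tells which), for a name from the list of things; names that differ only in an ending like _2 or _b are one class to them, and where a whole thing is asked for, a point or a joint stands for the part that bears it (a point fixed in the world has none). Each returns a list of dicts, best first, with "conf" (0 to 1); they miss things now and then, are a little off and sometimes report something else, mostly with a low value. They report only what shows in the picture. A call takes as long as a camera call. They do not tell look-alikes from the thing itself.
- ctrl.cut_out(name, picture): "mask" (420x560 bool, what is visible of it) and "centre" ([row, column] in pixels, amid what is visible of it).
The state is a dict: "time_s": time; "qpos": joint angles; "joint_vel": joint speeds; "tau": joint torques, N m; "ee_pos": TCP position; "eef_rot": TCP orientation; "force": force on the tool from outside, world axes, zero at the start; "moment": the same for the moment, N m; "grip_width": finger opening in m; "grip_force": force on a finger pad.
Only numpy, scipy, OpenCV 4.12 (cv2) and the standard library are available. Lean on these libraries where they do the work, as an engineer would, in place of code of your own. Each camera call takes 0.05 s, during which the arm holds its last target. There are 200 camera calls.

## Task

Take the blue-handled gauge rod by its handle from its rest, slide it gently into the sloping brass guide tube of the clamped press flask until its collar is stopped by the tube's rim, and draw it right out again. Then present it for reading: finish still holding the rod in the gripper, level and motionless, with its tip over the inside of the black ring on the white reading stand, about 3 cm above the plate and touching nothing. Leave the pink cast, the small pink dish and the rubber bowl where they stand.

Things in the scene. Friction and masses are not known exactly. Their poses are not given: they have to be found in the camera images.
- gauge_rod: Loose gauge rod, 171 mm, 60 g. Origin on its axis in the grip zone, +x to the tip. Blue 14 mm square handle x = -55 to 40 mm (grip across its y sides near the origin); brass collar, 30 mm diameter, x = 40 to 46; 8 mm steel probe with black bands, x = 46 to 116, its last 9 mm tapering to 3 mm. Starts lying level on the rest, axis 50 mm above the worktop, y axis level.
- rod_tip (a point): Point of the gauge rod, 116 mm from its origin along its +x.
- guide_tube: Fixed brass tube. Origin at the centre of its mouth, 118 mm above the worktop; +x along the bore inwards, always 25 degrees below horizontal. Outer diameter 26 mm, 34 at the mouth; bore 12 mm, with a funnel 9 mm deep and 22 mm wide at the mouth; 80 mm long. The 70 mm probe goes in whole: when the collar meets the rim (a rigid stop), the tip is 70 mm past the mouth.
- flask_stand: Fixed grey stand with a round aluminium flask (92 mm diameter, 46 thick), tilted with the tube, under a dark clamp bar with two black knobs. Origin at the centre of the underside of its 150x96x10 mm base, +x the horizontal heading of insertion. Tube mouth at x = -80, y = 0, z = 118 mm. Knob tops stand 38 mm above the bore's axis (square to it), 104 mm past the mouth.
- gauge_rest: Fixed white rest of the rod: base 150x50x8 mm, two forked posts 8 mm thick at x = -47 (under the handle's end) and x = 76 mm (under the probe), ears up to 59 mm high, at most 29 mm over their outsides. Forks open at the top: lift the rod straight up. Origin at the underside, below the rod's origin within 3 mm; +x along the rod to its tip.
- reading_stand: Fixed reading stand: a white square plate 64 x 64 x 5 mm, top face 58 mm above the worktop, on a round dark foot of 64 mm diameter; a black ring is printed in the middle of the plate, 34 mm outer and 28 mm inner diameter. Origin at the centre of its underside.
- ring_centre (a point): Centre of the black ring, on the top face of the reading plate, 58 mm above the worktop.
- pink_cast: Bystander: loose pink plaster cast, 60x77x26 mm, origin at the centre of its underside.
- pink_dish: Bystander: small loose dish with pink content, 42 mm diameter, 16 mm high, origin at the centre of its underside.
- rubber_bowl: Bystander: loose grey-blue rubber mixing bowl, 90 mm diameter, 61 mm high, origin at the centre of its underside.
Mind the look-alikes: they are no part of the job. What is meant by the gauge_rod is not orange, and is the smaller of those in its own colour.

How it is judged:
On the way, in this order (a step that is already met when the one before it is completed fails the run):
1. the gauge rod is held in the gripper, fully in the guide tube with its collar against the rim (tip at least 68 mm past the mouth) (x of rod_tip in the frame of guide_tube above 0.068 m and y of rod_tip in the frame of guide_tube between -0.006 and 0.006 m and z of rod_tip in the frame of guide_tube between -0.006 and 0.006 m and angle between the x axis of gauge_rod and the x axis of guide_tube, either way round below 0.12 rad and contact force between the fingers and gauge_rod above 1 N), for 0.1 s.
2. the rod is drawn right out of the tube, still in the gripper (x of rod_tip in the frame of guide_tube below -0.005 m and contact force between the fingers and gauge_rod above 1 N), for 0.1 s.
At the end, for the whole second after the job is handed in: The fingers hold the rod, still (under 20 mm/s) and level within 8 degrees, its tip within 15 mm of the ring's centre seen from above and 12 to 55 mm above the plate, the rod touching neither stands nor rest (horizontal distance between rod_tip and ring_centre below 0.015 m and z of rod_tip in the frame of ring_centre between 0.012 and 0.055 m and angle between gauge_rod's own x axis and vertical between 1.431 and 1.711 rad and contact force between the fingers and gauge_rod above 1 N and linear speed of gauge_rod below 0.02 m/s and contact force between gauge_rod and reading_stand below 0.1 N and contact force between gauge_rod and flask_stand below 0.1 N and contact force between gauge_rod and gauge_rest below 0.1 N); the arm keeps its last pose, push and grip.
It fails at once if the gauge is rammed into the tube (over 50 N) (contact force between gauge_rod and guide_tube above 50 N).
It fails at once if a bystander is moved more than 20 mm (distance of any of pink_cast, pink_dish, rubber_bowl from where it was at the start of the episode above 0.02 m).
It also fails if it takes over 45 s, if anything falls off the work surface, if the arm or the gripper's body presses on something with over 40 N, if the wrist force passes 120 N, or if a joint passes its speed limit or range.

## Working session

There is one attempt and no reset: what is moved stays moved. The work goes in short steps, Python scripts to look and compute and a tool call to move; the robot and the scene stay as the last step left them, time stands still between calls to the robot, and variables do not carry over. Pictures are saved under pics/ and viewed, at most 10 in all, crops included, and the job is handed in when it is done.

Besides the shell and the picture viewer there is one more tool, called after ">>>" as name(argument=value, ...), one argument or row to a line, values as JSON. move_arm: Moves the arm, as the interface text tells. Its arguments: {"type":"object","properties":{"increments":{"type":"array","items":{"type":"array","items":{"type":"number"}}},"force":{"type":"number"}},"required":["increments"]}

```bash
ls; mkdir -p pics; cat > h.py <<'E'
import numpy as np, cv2
from station import ctrl
def px2w(pic,u,v,z):
    K,T=np.array(pic["K"]),np.array(pic["pose"])
    d=T[:3,:3]@np.linalg.solve(K,[u,v,1.]); o=T[:3,3]
    return o+d*(z-o[2])/d[2]
def w2px(pic,p):
    K,T=np.array(pic["K"]),np.array(pic["pose"])
    c=K@(T[:3,:3].T@(np.array(p)-T[:3,3])); return c[:2]/c[2]
E
python3 - <<'E'
from h import *
for n in("top","side"):
    p=ctrl.camera(n); cv2.imwrite(f"pics/{n}0.png",p["color"])
    print(n,np.round(p["pose"],3).tolist(),np.round(p["K"],1).tolist())
    for k in("gauge_rod","guide_tube","flask_stand","gauge_rest","reading_stand","pink_cast","pink_dish","rubber_bowl"):
        print(k,[(round(d["conf"],2),np.round(d["centre"]).tolist(),int(d["mask"].sum())) for d in ctrl.cut_out(k,p)[:4]])
E
```

```text
pics
top [[-0.007, -0.982, 0.186, 0.345], [-1.0, 0.005, -0.01, -0.099], [0.009, -0.186, -0.982, 1.269], [0.0, 0.0, 0.0, 1.0]] [[457.4, 0.0, 280.9], [0.0, 457.4, 210.5], [0.0, 0.0, 1.0]]
gauge_rod [(0.62, [279.0, 414.0], 654), (0.61, [263.0, 330.0], 318), (0.54, [286.0, 261.0], 245)]
guide_tube [(0.55, [198.0, 196.0], 222)]
flask_stand [(0.62, [195.0, 180.0], 1943)]
gauge_rest [(0.96, [263.0, 327.0], 688)]
reading_stand [(0.85, [186.0, 271.0], 591)]
pink_cast [(0.59, [272.0, 168.0], 596), (0.49, [264.0, 328.0], 279)]
pink_dish [(0.71, [146.0, 238.0], 151)]
rubber_bowl [(0.83, [196.0, 374.0], 911)]
side [[0.937, -0.143, 0.318, 0.215], [-0.348, -0.363, 0.864, -1.07], [-0.008, -0.921, -0.39, 0.551], [0.0, 0.0, 0.0, 1.0]] [[394.4, 0.0, 276.9], [0.0, 394.4, 215.5], [0.0, 0.0, 1.0]]
gauge_rod [(0.8, [346.0, 256.0], 946), (0.78, [251.0, 200.0], 312), (0.51, [267.0, 247.0], 292), (0.39, [224.0, 321.0], 103)]
guide_tube [(0.66, [189.0, 259.0], 108)]
flask_stand [(0.82, [203.0, 265.0], 1068)]
gauge_rest [(0.62, [288.0, 249.0], 590), (0.46, [204.0, 268.0], 985)]
reading_stand [(0.66, [234.0, 300.0], 477)]
pink_cast [(0.48, [222.0, 206.0], 229)]
pink_dish [(0.46, [224.0, 319.0], 66)]
rubber_bowl [(0.76, [281.0, 339.0], 1082)]
```

```bash
python3 -c "
import cv2,numpy as np
a=cv2.imread('pics/top0.png');b=cv2.imread('pics/side0.png');print(a.shape)"
```

```text
(420, 560, 3)
```

View pics/top0.png

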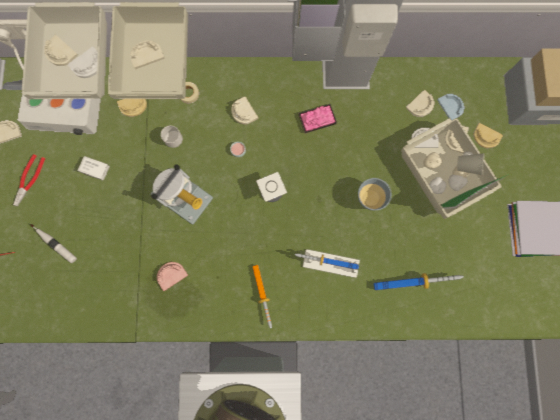

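View pics/side0.png

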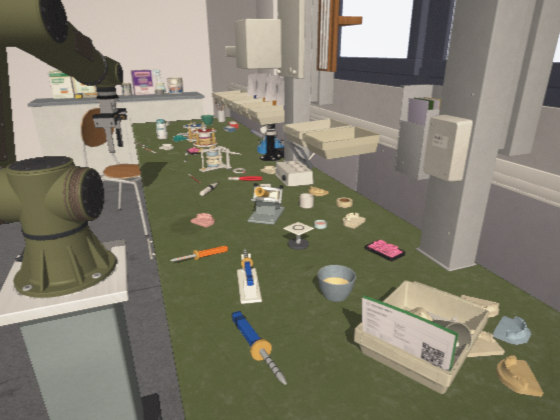

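The top view shows the small blue rod on its white rest at about (330,263), tip to the left. The tube mouth is near (198,203), the ring near (271,186). The big blue and the orange gauges are look-alikes. I'll zoom in on both views.

```bash
python3 - <<'E'
import cv2,numpy as np
a=cv2.imread('pics/top0.png');b=cv2.imread('pics/side0.png')
r=lambda i:cv2.resize(i,None,fx=6,fy=6,interpolation=cv2.INTER_CUBIC)
A=np.hstack([r(a[155:235,145:220]),cv2.resize(b[170:230,240:300],(384,480),interpolation=cv2.INTER_CUBIC)[:, :350]])
cv2.imwrite('pics/z1.png',A[:,:800])
B=np.vstack([r(a[243:283,290:370])[:,:480],cv2.resize(a[165:210,250:300],(480,360),interpolation=cv2.INTER_CUBIC)])
cv2.imwrite('pics/z2.png',B[:600])
E
```

```text
(no output)
```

View pics/z1.png

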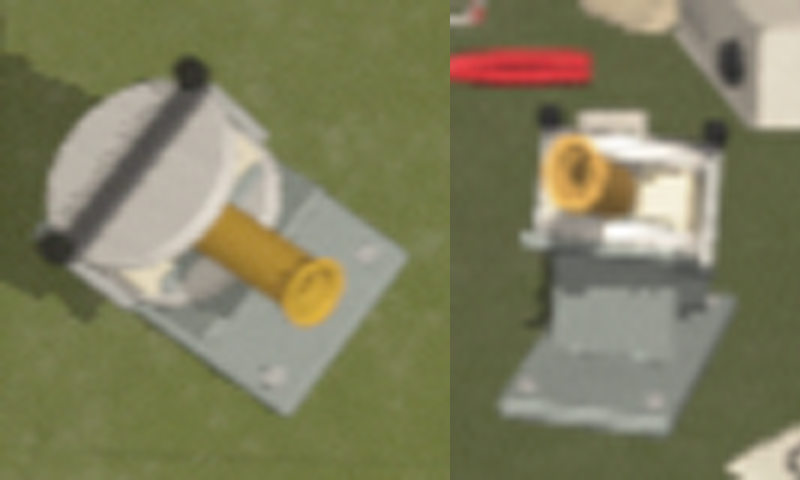

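View pics/z2.png

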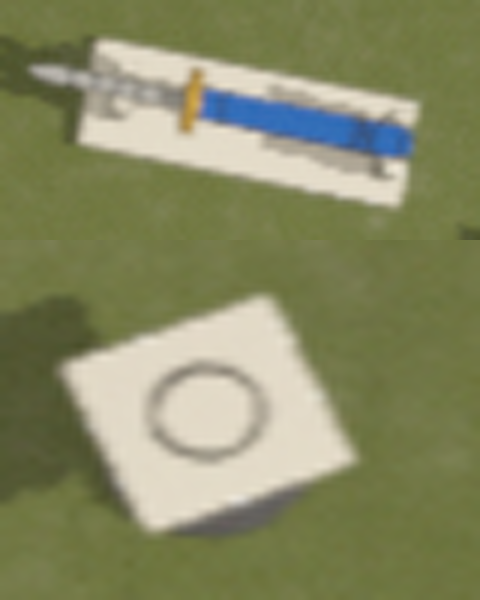

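```bash
cat > fit.py <<'E'
from h import *
from scipy.optimize import least_squares
P={n:ctrl.camera(n) for n in("top","side")}
t=lambda x,y,o,sx,sy:np.array([o[0]+(x+.5)/sx-.5,o[1]+(y+.5)/sy-.5])
T=lambda x,y:t(x,y,(145,155),6,6); S=lambda x,y:t(x-450,y,(240,170),6.4,8)
c,s=np.cos(np.radians(25)),np.sin(np.radians(25))
kx,kz=-.08+.104*c+.038*s,.118-.104*s+.038*c
def model(q):
    x,y,a,w=q; R=np.array([[np.cos(a),-np.sin(a)],[np.sin(a),np.cos(a)]])
    f=lambda X,Y,Z:np.r_[R@[X,Y]+[x,y],Z]
    return dict(m=f(-.08,0,.118),kl=f(kx,w,kz),kr=f(kx,-w,kz),bl=f(-.075,.048,.01),br=f(-.075,-.048,.01))
obs=[("top","m",T(316,292)),("top","kr",T(190,72)),("top","kl",T(57,243)),("top","br",T(406,257)),("top","bl",T(290,413)),
("side","m",S(577,174)),("side","kl",S(549,110)),("side","kr",S(715,126)),("side","bl",S(500,403)),("side","br",S(665,418))]
r=least_squares(lambda q:np.concatenate([w2px(P[n],model(q)[k])-o for n,k,o in obs]),[.5,.12,.8,.05],loss='soft_l1')
M=model(r.x);print("stand",r.x,"mouth",M["m"])
for n,k,o in obs: print(n,k,np.round(w2px(P[n],M[k])-o,2))
T=lambda x,y:t(x,y,(290,243),6,6)
tip=px2w(P["top"],*T(35,72),.05);col=px2w(P["top"],*T(192,101),.05);end=px2w(P["top"],*T(413,140),.057)
print("rod",tip,col,end,np.linalg.norm(tip-col),np.linalg.norm((tip-end)[:2]))
for n in P:
    hsv=cv2.cvtColor(P[n]["color"],cv2.COLOR_BGR2HSV); m=((hsv[...,0]>100)&(hsv[...,0]<130)&(hsv[...,1]>150)).astype(np.uint8)
    N,l,st,ce=cv2.connectedComponentsWithStats(m)
    for i in range(1,N):
        if st[i,4]>60: print(n,"blue",ce[i],st[i,4],"w",px2w(P[n],*ce[i],.053))
d=(tip-end)[:2];d/=np.linalg.norm(d);o=tip[:2]-.116*d;print("rod origin",o,"yaw",np.arctan2(d[1],d[0]))
ring=px2w(P["top"],*t(208,172,(250,165),9.6,8),.058);print("ring",ring,"in side",w2px(P["side"],ring))
for n in P:
    d=ctrl.cut_out("reading_stand",P[n])[0]["mask"];hs=P[n]["color"].min(2)
    v,u=np.nonzero(d&(hs>140));print(n,"plate",px2w(P[n],u.mean(),v.mean(),.058))
E
python3 fit.py
```

```text
stand [0.629177   0.16676438 0.9549791  0.04726882] mouth [0.58296694 0.10146024 0.118     ]
top m [0.66 0.28]
top kr [-0.62 -0.38]
top kl [-0.63 -0.1 ]
top br [ 0.97 -0.85]
top bl [-0.25  0.76]
side m [-0.59  0.34]
side kl [ 0.41 -0.19]
side kr [ 0.07 -0.23]
side bl [-0.64 -0.19]
side br [0.5  0.65]
rod [ 0.45678825 -0.14989435  0.05      ] [ 0.44351548 -0.21939856  0.05      ] [ 0.42523848 -0.31567873  0.057     ] 0.07076017132755069 0.1687597419950123
top blue [340.76984127 263.25396825] 126 w [ 0.43281558 -0.26979027  0.053     ]
top blue [398.88161994 283.28660436] 321 w [ 0.37933719 -0.42138024  0.053     ]
side blue [248.55421687 273.91566265] 83 w [ 0.43215706 -0.27777656  0.053     ]
side blue [245.29906542 328.        ] 321 w [ 0.36914429 -0.46702163  0.053     ]
rod origin [ 0.43510196 -0.26384918] yaw 1.3827390232279428
ring [ 0.64291012 -0.08602747  0.058     ] in side [297.82967999 227.60100909]
top plate [ 0.64073734 -0.08357722  0.058     ]
side plate [ 0.64001764 -0.09448029  0.058     ]
```

```bash
cat >> h.py <<'E'
from scipy.spatial.transform import Rotation as Ro
MOUTH=np.array([.583,.1015,.118]); YAW=.955; RING=np.array([.6425,-.086,.058])
def tool(h,pitch=0,sgn=1):  # rod heading h, nose-down pitch; tool x = sgn*rod x
    x=np.array([np.cos(h)*np.cos(pitch),np.sin(h)*np.cos(pitch),-np.sin(pitch)])
    y=np.array([-np.sin(h),np.cos(h),0]); z=-np.cross(x,y)
    return np.c_[sgn*x,-sgn*y,z]
def state():
    o=ctrl.get_obs(); return np.array(o["ee_pos"]),Ro.from_euler('xyz',o["eef_rot"]).as_matrix(),o
def delta(p,R,pt,Rt):  # shift in tool units, turn rotvec (tool)
    return np.round(R.T@(pt-p)/.05,2),np.round(Ro.from_matrix(R.T@Rt).as_rotvec(),3)
E
python3 - <<'E'
from h import *
p,R,o=state(); print(o["eef_rot"],np.round(R,3).tolist())
for s in(1,-1):
    print(s,delta(p,R,np.array([.435,-.263,.205]),tool(1.383,0,s)))
E
```

```text
[-3.14156965e+00  1.99179273e-05  2.85479447e+00] [[-0.959, 0.283, 0.0], [0.283, 0.959, -0.0], [-0.0, -0.0, -1.0]]
1 (array([-9.830e+00, -1.358e+01,  1.000e-02]), array([-0.   ,  0.   ,  1.472]))
-1 (array([-9.830e+00, -1.358e+01,  1.000e-02]), array([-0.  , -0.  , -1.67]))
```

>>> move_arm(
  increments=[
    [0.6,-0.49,-0.68,0,0,0,0],
    [0.6,-0.49,-0.68,0,0,0,0],
    [0.6,-0.49,-0.68,0,0,0,0],
    [0.6,-0.49,-0.68,0,0,0,0],
    [0.6,-0.49,-0.68,0,0,0,0],
    [0.6,-0.49,-0.68,0,0,0,0],
    [0.6,-0.49,-0.68,0,0,0,0],
    [0.6,-0.49,-0.68,0,0,0,0],
    [0.6,-0.49,-0.68,0,0,0,0],
    [0.6,-0.49,-0.68,0,0,0,0],
    [0.6,-0.49,-0.68,0,0,0,0],
    [0.6,-0.49,-0.68,0,0,0,0],
    [0.6,-0.49,-0.68,0,0,0,0],
    [0.6,-0.49,-0.68,0,0,0,0],
    [0.6,-0.49,-0.68,0,0,0,0],
    [0.6,-0.49,-0.68,0,0,0,0],
    [0.6,-0.49,-0.68,0,0,0,0],
    [0.6,-0.49,-0.68,0,0,0,0],
    [0.6,-0.49,-0.68,0,0,0,0],
    [0.6,-0.49,-0.68,0,0,0,0],
  ],
)

```text
time_s: 3.1
ee_pos: [0.4335, -0.2652, 0.2055]
eef_rot: [-3.142, 0.0, 2.854]
force: [1.0, 0.8, 0.0]
grip_width: 0.0565
grip_force: 0.0
```

>>> move_arm(
  increments=[
    [0.6,0,0,0,0,0,0.147],
    [0.6,0,0,0,0,0,0.147],
    [0.6,0,0,0,0,0,0.147],
    [0.6,0,0,0,0,0,0.147],
    [0.6,0,0,0,0,0,0.147],
    [0.6,0,0,0,0,0,0.147],
    [0.6,0,0,0,0,0,0.147],
    [0.6,0,0,0,0,0,0.147],
    [0.6,0,0,0,0,0,0.147],
    [0.6,0,0,0,0,0,0.147],
    [0.6,0,0,0,0,0,0],
  ],
)

```text
time_s: 4.2
ee_pos: [0.4332, -0.2633, 0.2055]
eef_rot: [3.142, 0.0, 1.382]
force: [0.1, -0.2, 0.6]
grip_width: 0.0564
grip_force: 0.0
```

```bash
python3 - <<'E'
from h import *
p,R,o=state(); print(p,o["qpos"])
print(delta(p,R,np.array([.435,-.263,.031]),tool(1.383)))
p=ctrl.camera("side");q=ctrl.camera("top")
r=lambda i:cv2.resize(i,None,fx=5,fy=5,interpolation=cv2.INTER_CUBIC)
cv2.imwrite('pics/z3.png',np.hstack([r(p["color"][190:300,210:290]),r(q["color"][190:300,290:370])]))
E
```

```text
[ 0.43321114 -0.26332928  0.20549485] [-6.18424506e-01  2.03880851e-01  1.64097126e+00 -1.42682269e-05
  1.29665180e+00 -4.29900221e-01]
(array([0.01, 0.03, 3.49]), array([ 0.   ,  0.   , -0.001]))
```

View pics/z3.png

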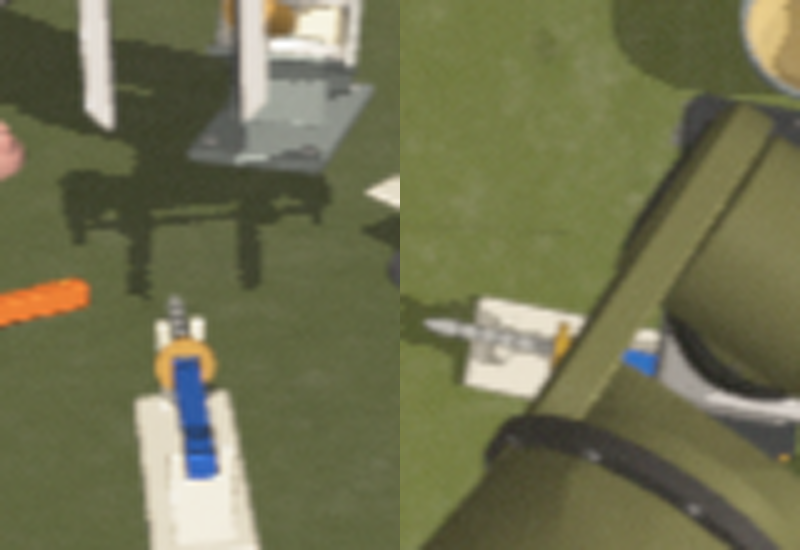

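The open fingers straddle the blue handle's line, so I descend.

>>> move_arm(
  increments=[
    [0.6,0,0.03,0.5,0,0,0],
    [0.6,0,0,0.5,0,0,0],
    [0.6,0,0,0.5,0,0,0],
    [0.6,0,0,0.5,0,0,0],
    [0.6,0,0,0.5,0,0,0],
    [0.6,0,0,0.5,0,0,0],
    [0.6,0,0,0.3,0,0,0],
    [0.6,0,0,0.19,0,0,0],
    [0.6,0,0,0,0,0,0],
    [0.6,0,0,0,0,0,0],
  ],
)

```text
time_s: 5.3
ee_pos: [0.435, -0.2638, 0.0316]
eef_rot: [3.141, 0.0, 1.386]
force: [-0.6, 0.7, 0.2]
grip_width: 0.0564
grip_force: 0.0
```

>>> move_arm(
  increments=[
    [0.3,0,0,0,0,0,0],
    [0.2,0,0,0,0,0,0],
    [0.1,0,0,0,0,0,0],
    [0,0,0,0,0,0,0],
    [0,0,0,0,0,0,0],
    [0,0,0,0,0,0,0],
    [0,0,0,0,0,0,0],
    [0,0,0,0,0,0,0],
    [0,0,0,0,0,0,0],
  ],
  force=20,
)

```text
time_s: 6.2
ee_pos: [0.4347, -0.2636, 0.031]
eef_rot: [3.142, 0.0, 1.385]
force: [-0.8, 0.4, 1.3]
grip_width: 0.014
grip_force: 20.0
```

>>> move_arm(
  increments=[
    [0,0,0,-0.2,0,0,0],
    [0,0,0,-0.4,0,0,0],
    [0,0,0,-0.5,0,0,0],
    [0,0,0,-0.5,0,0,0],
    [0,0,0,-0.5,0,0,0],
    [0,0,0,-0.5,0,0,0],
    [0,0,0,-0.5,0,0,0],
    [0,0,0,-0.3,0,0,0],
    [0,0,0,0,0,0,0],
  ],
  force=35,
)

```text
time_s: 7.1
ee_pos: [0.4352, -0.264, 0.2034]
eef_rot: [3.138, 0.002, 1.385]
force: [0.3, 0.5, -1.1]
grip_width: 0.0135
grip_force: 35.0
```

```bash
python3 - <<'E'
from h import *
p,R,o=state(); print(p,o["qpos"],o["grip_width"])
G=p-.019*R[:,2]
# preinsert: tip 40mm before mouth, on axis
Rt=tool(YAW,np.radians(25)); ax=Rt[:,0]
g=MOUTH-ax*(.04+.116); tcp=g+.019*Rt[:,2]
print("target tcp",tcp,"level-yawed",delta(p,R,tcp,tool(YAW)),"turn all",delta(p,R,tcp,Rt))
for n in("top","side"):
    q=ctrl.camera(n);cv2.imwrite(f'pics/l_{n}.png',q["color"])
    for nm,a in(("tip",.116),("collar",.043),("orig",0)): print(n,nm,np.round(w2px(q,G+a*R[:,0]),1))
E
```

```text
[ 0.43524569 -0.26395413  0.20341694] [-6.17122312e-01  2.07976984e-01  1.64098737e+00  2.14860947e-05
  1.28873103e+00 -4.31129246e-01] 0.013490038561751497
target tcp [ 0.4966973  -0.02046851  0.1667086 ] level-yawed (array([5.01, 0.3 , 0.73]), array([0.004, 0.001, 0.43 ])) turn all (array([5.01, 0.3 , 0.73]), array([ 0.098, -0.429,  0.422]))
top tip [298.4 247.8]
top collar [329.8 253.5]
top orig [348.4 256.8]
side tip [241.  189.7]
side collar [243.6 199.7]
side orig [245.4 206.2]
```

>>> move_arm(
  increments=[
    [0,0.25,0.03,0,0,0,0],
    [0,0.5,0.03,0,0,0,0],
    [0,0.5,0.03,0,0,0,0],
    [0,0.5,0.03,0,0,0,0],
    [0,0.5,0.03,0,0,0,0],
    [0,0.5,0.03,0,0,0,0],
    [0,0.5,0.03,0,0,0,0],
    [0,0.5,0.03,0,0,0,0],
    [0,0.5,0.03,0,0,0,0],
    [0,0.5,0.03,0,0,0,0],
    [0,0.26,0,0,0,0,0.1],
    [0,0,0,0,0,0,0.11],
    [0,0,0,0,0,0,0.11],
    [0,0,0,0,0,0,0.11],
    [0,0,0,0,0,-0.11,0],
    [0,0,0,0,0,-0.11,0],
    [0,0,0,0,0,-0.11,0],
    [0,0,0,0,0,-0.106,0],
    [0,0,0,0,0,0,0],
    [0,0,0,0,0,0,0],
  ],
)

```text
time_s: 9.2
ee_pos: [0.4955, -0.0194, 0.2]
eef_rot: [-3.14, 0.434, 0.957]
force: [0.3, -0.4, -1.0]
grip_width: 0.0135
grip_force: 35.0
```

```bash
cat > chk.py <<'E'
from h import *
import sys
p,R,o=state(); print(p,np.round(o["qpos"],2),o["grip_width"],np.round(o["force"],1))
G=p-.019*R[:,2]
Rt=tool(YAW,np.radians(25)); ax=Rt[:,0]
for d in(.04,.015,-.069):
    g=MOUTH-ax*(d+.116); print(d,delta(p,R,g+.019*Rt[:,2],Rt))
ims=[]
for n in("top","side"):
    q=ctrl.camera(n)
    t=w2px(q,G+.116*R[:,0]);m=w2px(q,MOUTH)
    print(n,"pred tip",np.round(t,1),"collar",np.round(w2px(q,G+.043*R[:,0]),1),"mouth",np.round(m,1))
    c=np.round((t+m)/2).astype(int);x0,y0=c[0]-33,c[1]-37
    print("crop",x0,y0); im=cv2.resize(q["color"][y0:y0+75,x0:x0+66],None,fx=6,fy=6,interpolation=cv2.INTER_CUBIC)
    ims.append(im)
cv2.imwrite(sys.argv[1],np.hstack(ims))
E
python3 chk.py pics/z4.png
```

```text
[ 0.49554789 -0.01939112  0.19999791] [ 0.07  0.36  1.51 -0.33  1.55  0.73] 0.01353099812105114 [ 0.3 -0.4 -1. ]
0.04 (array([0.28, 0.03, 0.61]), array([-0.001, -0.002,  0.001]))
0.015 (array([0.78, 0.03, 0.61]), array([-0.001, -0.002,  0.001]))
-0.069 (array([2.46, 0.04, 0.61]), array([-0.001, -0.002,  0.001]))
top pred tip [205.8 208.2] collar [226.3 221.4] mouth [197.9 203.5]
crop 169 169
side pred tip [254.5 180.2] collar [247.4 177. ] mouth [258.8 191.6]
crop 224 149
```

View pics/z4.png

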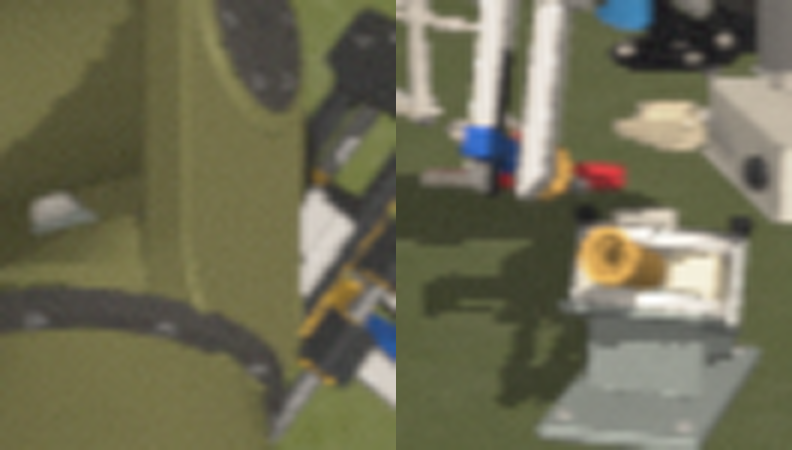

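The side crop shows the handle and collar between the fingers (collar around (560,170) in the crop); the probe is hard to make out against the red pliers behind it. The top view is blocked by the arm. I'll line up with the tip 15 mm before the mouth and look from close.

>>> move_arm(
  increments=[
    [0,0,0.03,0.2,0,0,0],
    [0,0,0,0.2,0,0,0],
    [0,0,0,0.21,0,0,0],
    [0,0.25,0,0,0,0,0],
    [0,0.25,0,0,0,0,0],
    [0,0.28,0,0,0,0,0],
    [0,0,0,0,0,0,0],
    [0,0,0,0,0,0,0],
  ],
)

```text
time_s: 10.1
ee_pos: [0.5101, -0.0023, 0.1566]
eef_rot: [-3.141, 0.436, 0.956]
force: [0.6, -0.5, -1.2]
grip_width: 0.0139
grip_force: 35.0
```

```bash
sed -i 's/^cv2.imwrite(sys.argv.*//' chk.py; cat >> chk.py <<'E'
q=ctrl.camera("side");c=w2px(q,MOUTH-.02*ax).round().astype(int)
x0,y0=c-[25,20];print("crop12",x0,y0);cv2.imwrite(sys.argv[1],cv2.resize(q["color"][y0:y0+40,x0:x0+50],None,fx=14,fy=14,interpolation=cv2.INTER_CUBIC))
E
python3 chk.py pics/z5.png
```

```text
[ 0.51012396 -0.00226044  0.15658683] [ 0.09  0.44  1.51 -0.33  1.49  0.78] 0.01389970582187237 [ 0.6 -0.5 -1.2]
0.04 (array([-0.5 , -0.01,  0.01]), array([0.   , 0.   , 0.001]))
0.015 (array([ 0.  , -0.01,  0.01]), array([0.   , 0.   , 0.001]))
-0.069 (array([ 1.68, -0.01,  0.01]), array([0.   , 0.   , 0.001]))
top pred tip [201.8 205.9] collar [221.4 218.5] mouth [197.9 203.5]
crop 167 168
side pred tip [257.6 191. ] collar [250.9 188.5] mouth [258.8 191.6]
crop 225 154
crop12 232 171
```

View pics/z5.png

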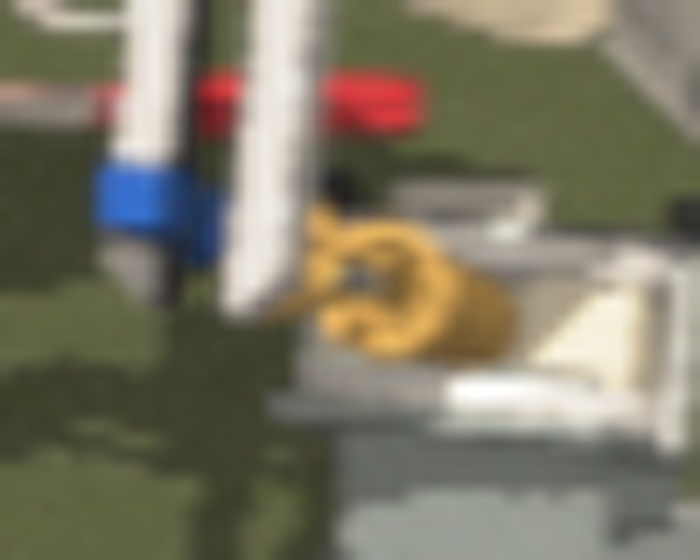

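The probe tip is at about (360,275) in the crop, just in front of the funnel mouth centred at (382,287). That is as predicted, with the tip perhaps 2 mm high. I insert slowly with a small downward trim.

>>> move_arm(
  increments=[
    [0,0.08,0,0.03,0,0,0],
    [0,0.08,0,0,0,0,0],
    [0,0.08,0,0,0,0,0],
    [0,0.08,0,0,0,0,0],
    [0,0.08,0,0,0,0,0],
    [0,0.08,0,0,0,0,0],
    [0,0.08,0,0,0,0,0],
    [0,0.08,0,0,0,0,0],
    [0,0,0,0,0,0,0],
  ],
)

```text
time_s: 11.15
ee_pos: [0.5265, 0.0209, 0.1417]
eef_rot: [-3.141, 0.436, 0.955]
force: [-0.2, 0.7, 0.7]
grip_width: 0.0134
grip_force: 35.0
```

>>> move_arm(
  increments=[
    [0,0.08,0,0,0,0,0],
    [0,0.08,0,0,0,0,0],
    [0,0.08,0,0,0,0,0],
    [0,0.08,0,0,0,0,0],
    [0,0.08,0,0,0,0,0],
    [0,0,0,0,0,0,0],
  ],
)

```text
time_s: 11.75
ee_pos: [0.537, 0.0357, 0.1332]
eef_rot: [-3.141, 0.436, 0.955]
force: [0.3, 2.0, 0.1]
grip_width: 0.0137
grip_force: 35.0
```

>>> move_arm(
  increments=[
    [0,0.08,0,0,0,0,0],
    [0,0.08,0,0,0,0,0],
    [0,0.08,0,0,0,0,0],
    [0,0.08,0,0,0,0,0],
    [0,0.08,0,0,0,0,0],
    [0,0,0,0,0,0,0],
  ],
)

```text
time_s: 12.35
ee_pos: [0.5475, 0.0505, 0.1247]
eef_rot: [-3.141, 0.436, 0.955]
force: [0.6, 2.5, 0.3]
grip_width: 0.0139
grip_force: 35.0
```

>>> move_arm(
  increments=[
    [0,0.06,0,0,0,0,0],
    [0,0.06,0,0,0,0,0],
    [0,0.05,0,0,0,0,0],
    [0,0.04,0,0,0,0,0],
    [0,0,0,0,0,0,0],
  ],
)

```text
time_s: 12.85
ee_pos: [0.5529, 0.058, 0.1205]
eef_rot: [-3.142, 0.436, 0.955]
force: [-1.2, 2.1, 0.3]
grip_width: 0.0139
grip_force: 35.0
```

```bash
python3 - <<'E'
from h import *
p,R,o=state();f=np.array(o["force"]);print("tool force",np.round(R.T@f,1), "moment",np.round(R.T@o["moment"],2)); G=p-.019*R[:,2]
Rt=tool(YAW,np.radians(25));print("tip in tube",Rt.T@(G+.116*R[:,0]-MOUTH))
E
```

```text
tool force [ 0.8 -2.2 -0.7] moment [ 0.36  0.42 -0.26]
tip in tube [0.06705388 0.00054306 0.00102529]
```

>>> move_arm(
  increments=[
    [0,0.02,0,0,0,0,0],
    [0,0.02,0,0,0,0,0],
    [0,0,0,0,0,0,0],
  ],
)

```text
time_s: 13.15
ee_pos: [0.5538, 0.0593, 0.1198]
eef_rot: [-3.142, 0.436, 0.955]
force: [-2.7, 0.6, 1.9]
grip_width: 0.0136
grip_force: 35.0
```

>>> move_arm(
  increments=[
    [0,0.02,0,0,0,0,0],
    [0,0,0,0,0,0,0],
  ],
)

```text
time_s: 13.35
ee_pos: [0.554, 0.0594, 0.1198]
eef_rot: [-3.141, 0.438, 0.954]
force: [-7.5, -3.8, 7.3]
grip_width: 0.0137
grip_force: 35.0
```

>>> move_arm(
  increments=[
    [0,0.02,0,0,0,0,0],
    [0,0,0,0,0,0,0],
  ],
)

```text
time_s: 13.55
ee_pos: [0.554, 0.0595, 0.1198]
eef_rot: [-3.141, 0.44, 0.954]
force: [-12.2, -8.3, 11.3]
grip_width: 0.0137
grip_force: 35.0
```

The collar has hit the stop: axial force is about 18 N and the arm no longer advances. Holding briefly, then drawing out.

>>> move_arm(
  increments=[
    [0,0,0,0,0,0,0],
    [0,0,0,0,0,0,0],
    [0,-0.08,0,0,0,0,0],
    [0,-0.1,0,0,0,0,0],
    [0,-0.15,0,0,0,0,0],
    [0,-0.15,0,0,0,0,0],
    [0,-0.15,0,0,0,0,0],
    [0,-0.15,0,0,0,0,0],
    [0,-0.15,0,0,0,0,0],
    [0,-0.15,0,0,0,0,0],
    [0,-0.15,0,0,0,0,0],
    [0,-0.15,0,0,0,0,0],
    [0,-0.2,0,0,0,0,0],
    [0,-0.2,0,0,0,0,0],
    [0,-0.2,0,0,0,0,0],
    [0,-0.2,0,0,0,0,0],
    [0,-0.1,0,0,0,0,0],
    [0,0,0,0,0,0,0],
    [0,0,0,0,0,0,0],
  ],
)

```text
time_s: 15.45
ee_pos: [0.4952, -0.0235, 0.167]
eef_rot: [-3.142, 0.436, 0.955]
force: [0.7, -0.4, -0.6]
grip_width: 0.0133
grip_force: 35.0
```

```bash
cat > fin.py <<'E'
from h import *
p,R,o=state();G=p-.019*R[:,2];Rt=tool(YAW,np.radians(25));print(np.round(o["force"],1),"tip in tube",Rt.T@(G+.116*R[:,0]-MOUTH))
Rl=tool(YAW); tcp=RING+[0,0,.032]-.116*Rl[:,0]+[0,0,-.019]
print(p,tcp,"level-frame shift",np.round(Rl.T@(tcp-p)/.05,2),"turn",delta(p,R,tcp,Rl)[1])
E
python3 fin.py
```

```text
[ 0.7 -0.4 -0.6] tip in tube [-0.04317857  0.00056925  0.00106963]
[ 0.49520555 -0.02351162  0.16703627] [ 0.57549738 -0.18069239  0.071     ] level-frame shift [-1.64  3.13  1.92] turn [-0.     0.436 -0.   ]
```

>>> move_arm(
  increments=[
    [0,0,0,0,0,0.11,0],
    [0,0,0,0,0,0.11,0],
    [0,0,0,0,0,0.11,0],
    [0,0,0,0,0,0.106,0],
    [0,-0.4,0,0,0,0,0],
    [0,-0.4,0,0,0,0,0],
    [0,-0.4,0,0,0,0,0],
    [0,-0.44,0,0,0,0,0],
    [0,0,0.4,0,0,0,0],
    [0,0,0.4,0,0,0,0],
    [0,0,0.4,0,0,0,0],
    [0,0,0.4,0,0,0,0],
    [0,0,0.4,0,0,0,0],
    [0,0,0.4,0,0,0,0],
    [0,0,0.4,0,0,0,0],
    [0,0,0.33,0,0,0,0],
    [0,0,0,0,0,0,0],
    [0,0,0,0,0,0,0],
  ],
)

```text
time_s: 17.25
ee_pos: [0.5752, -0.1805, 0.1665]
eef_rot: [-3.14, 0.0, 0.955]
force: [-0.4, -0.6, -0.6]
grip_width: 0.0141
grip_force: 35.0
```

```bash
python3 fin.py
```

```text
[-0.4 -0.6 -0.6] tip in tube [-0.13605591  0.15657953 -0.01096115]
[ 0.57524166 -0.18049873  0.16646183] [ 0.57549738 -0.18069239  0.071     ] level-frame shift [-0.    0.01  1.91] turn [-0.001  0.    -0.   ]
```

>>> move_arm(
  increments=[
    [0,0,0,0.2,0,0,0],
    [0,0,0,0.3,0,0,0],
    [0,0,0,0.3,0,0,0],
    [0,0,0,0.3,0,0,0],
    [0,0,0,0.3,0,0,0],
    [0,0,0,0.3,0,0,0],
    [0,0,0,0.21,0,0,0],
    [0,0,0,0,0,0,0],
    [0,0,0,0,0,0,0],
    [0,0,0,0,0,0,0],
    [0,0,0,0,0,0,0],
    [0,0,0,0,0,0,0],
  ],
)

```text
time_s: 18.45
ee_pos: [0.5758, -0.181, 0.0721]
eef_rot: [3.141, -0.0, 0.955]
force: [-0.1, 0.2, -1.5]
grip_width: 0.0141
grip_force: 35.0
```

```bash
python3 fin.py; python3 - <<'E'
from h import *
p,R,o=state();tip=p-.019*R[:,2]+.116*R[:,0]
ims=[]
for n in("side","top"):
    q=ctrl.camera(n);c=w2px(q,RING).round().astype(int);x0,y0=c-[28,25];ims.append(cv2.resize(q["color"][y0:y0+50,x0:x0+40],None,fx=10,fy=10,interpolation=cv2.INTER_CUBIC))
    print(n,x0,y0,"ring",(w2px(q,RING)-[x0,y0])*10,"tip",(w2px(q,tip)-[x0,y0])*10)
cv2.imwrite("pics/z6.png",np.hstack(ims))
E
```

```text
[-0.1  0.2 -1.5] tip in tube [-0.09629773  0.15726995  0.07456395]
[ 0.57576368 -0.18099436  0.07209682] [ 0.57549738 -0.18069239  0.071     ] level-frame shift [ 0.   -0.01  0.02] turn [ 0.001 -0.    -0.   ]
side 270 203 ring [276.99733727 246.18378595] tip [279.62749627 144.57388513]
top 243 161 ring [282.09083986 252.09052635] tip [281.7856692  221.31514294]
```

View pics/z6.png

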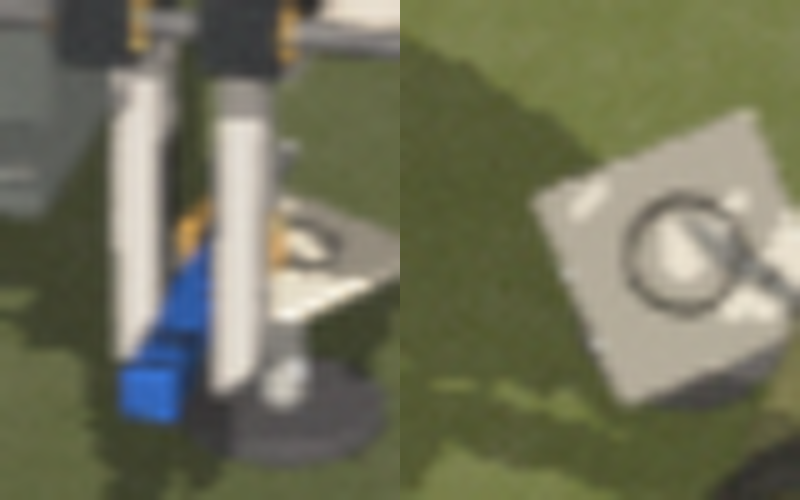

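The rod tip appears at (685,222) in the top half and about (288,150) in the side half. Both match a tip over the ring's centre (685,252), about 3 cm up. Handing in.

```bash
python3 -c "
from station import ctrl
print(ctrl.hand_in())"
```

```text
the job is handed in; nothing more can be done
None
```

The gauge rod went into the guide tube until its collar hit the stop (about 18 N of push), came right out, and is now held level with its tip about 3 cm above the ring's centre; the job is handed in, but `hand_in()` returned no verdict.

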